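# Register a glued panel in the bench jig and turn the button over it

### The job

Push the loose pine panel along the bench until its long edge lies flush against the dark wooden fence and its left end is tight against the blue end stop. Then push the red turn-button round a quarter turn, as far as it goes, so that it lies square across the panel, and leave everything there and clear. Only push with the fingers: do not lift the panel off the bench, and leave the other tools and things on the bench where they are.

Things in the scene. Friction and masses are not known exactly. Their poses are not given: they have to be found in the camera images.
- panel: The loose work panel of pale pine: 100 mm along its x (width), 240 mm along its y (length), 28 mm thick, 0.23 to 0.46 kg (planed smooth, friction about 0.4: 1 to 3 N slide it, up to about 15 N squares it up firmly on the fence); starts askew by up to 0.3 rad and away from fence and stop, on the robot's side of the fence. Origin: centre of its underside. Its +x long edge belongs against the fence, its +y end against the end stop.
- panel_far_left (a point): Point on the panel's +x long edge, 5 mm from its +y (left) end, half way up.
- panel_far_right (a point): Point on the panel's +x long edge, 5 mm from its -y (right) end, half way up.
- panel_left_end (a point): Middle of the panel's +y (left) end face, half way up.
- fence: Fixed dark wooden fence, 500 mm long (y from -270 to +230 mm in its frame), 35 mm thick, 32 mm high. Origin: on the bench at the foot of its working face, which is the plane x = 0 of its frame and looks to -x, towards the robot; the wood lies at x 0 to 35 mm. Its y axis runs along the fence, to the left seen from the robot.
- end_stop: Fixed blue stop, clamped to the fence at a place that varies; its axes are parallel to the fence's. Origin: on the bench in the inside corner between its contact face and the fence's face. The contact face is the plane y = 0 of its frame and looks to -y; the block is 30 mm wide (y 0 to 30 mm), reaches 75 mm from the fence towards the robot (x -75 to 0 mm) and is 32 mm high; a plate with a black screw grips over the fence, top at 48 mm.
- turn_button (a joint): Angle of the red turn-button, rad: a flat bar 24 mm wide, 18 mm thick, its underside 33 mm and top 51 mm above the bench, pivoted on top of the fence. 0: it lies along the fence, pointing to the fence's -y (right). It turns clockwise seen from above, towards the robot, to a hard stop at 1.571, where it points to the fence's -x, square across the panel, 5 mm above it. Starts between 0 and 0.2. It stays where it is left; friction about 0.05 N m (0.6 N at the tip).
- button_pivot (a point): The turn-button's pivot axis, 42 mm above the bench, in the middle of the fence's thickness (17.5 mm behind the working face), at y = 0 of the fence. The bar runs from 15 mm behind the pivot to 90 mm beyond it.
- button_tip (a point): Middle of the turn-button's free end, 90 mm from the pivot, 42 mm above the bench.
- mallet: Bystander: wooden mallet lying flat, head 65 x 120 x 80 mm at its +x end, 280 mm long. Origin: on the bench under the handle.
- try_square: Bystander: try square lying flat, stock 120 mm along x, steel blade reaching 180 mm along +y, 18 mm high. Origin: under the middle of the stock.
- chisel: Bystander: chisel with an orange handle lying along x, 240 mm long, 28 mm high. Origin: on the bench under its ferrule.
- plane: Bystander: green block plane, 170 x 55 mm, 60 mm high. Origin: centre of its underside.
- offcut: Bystander: plywood offcut, 60 x 45 x 40 mm high, left of the end stop. Origin: centre of its underside.
- glue: Bystander: yellow glue bottle, 60 mm across, 160 mm high, beyond the fence. Origin: centre of its underside.
- mug: Bystander: blue mug, 80 mm across, 90 mm high, beyond the fence. Origin: centre of its underside.
- tape: Bystander: yellow tape measure, 70 x 40 mm, 65 mm high, beyond the fence. Origin: centre of its underside.
Not all that is in view belongs to the job. Several things look just like the end_stop: the one meant starts farthest from the robot's base.

How it is judged:
By the outcome, as a careful person would: the job done as asked, in the order asked, and still so for the second after the job is handed in, with the robot touching nothing.
It also fails if it takes over 56 s, if anything falls off the work surface, if the arm or the gripper's body presses on something with over 40 N, if the wrist force passes 120 N, or if a joint passes its speed limit or range.

### The arm

A 6-joint arm with a two-finger parallel gripper is mounted at the origin on the work surface. World frame = base frame: x ahead of the robot, y to its left, z up, the work surface at z = 0. Lengths are in m, angles in degrees, forces in N, time in s.
With the tool pointing down it reaches from about 0.3 to 0.75 m from the base axis. Payload 8.5 kg.
Tool frame: the origin (TCP) lies on the centre line of the jaws, within the pads' length; the fingertips stand 14 mm ahead of it and the grasp point (between the pads) lies 5 mm behind it; z points along the fingers, x is the direction in which the jaws open and shut, and the axes are right-handed (so a half turn about z gives the same grasp; the last joint's range is limited). The gripper opens to 85 mm and grips with 20 to 120 N. Pads are 22 mm wide; open, the fingers measure 114 mm over their backs; the gripper's body (76 mm by 85 mm) begins 54 mm behind the grasp point. The pads swing forward as they close: fully open they stand 13 mm farther back than shut.
Start: joints at [55.159, 21.807, 74.336, -0, 83.858, -12.336], TCP at [0.211, 0.508, 0.206] pointing down, gripper open.
Joint ranges: [-178.18, 178.18], [-50.72, 133.34], [12.68, 142.11], [-81.47, 261.47], [9.98, 163.14], [-165.26, 165.26]. Speed limits (degrees/s): [136.94, 136.94, 180, 180, 180, 180].

### API

Orientations are given as a 3x3 rotation matrix whose columns are the frame's x, y, z axes.
In Python, from rig import * gives the robot as it stands.
- The arm moves only by the shell command python3 -m crank 'ROWS' [FORCE]. ROWS is JSON, one flat list of numbers, 7 for each row, row after row: the turn, a rotation vector about the world's x, y, z in rad, then the shift along the world's x, y, z in m, then the opening in per cent of the stroke, from 0 (shut) to 100 (fully open). A call has 1 to 20 rows; each row shifts and turns the commanded pose from where the row before left it; what a row does not reach is not made up. A row lasts 1/10 s, in which the tool goes at most 50 mm and 8.59 degrees, less where a joint would pass 70% of its speed; a pose out of reach is approached as far as the arm can. A call is refused whole if a number of a shift passes 0.05 or a number of a turn 0.15, either way. A call with a gripper value outside its range is refused whole. The fingers move at their own pace and stop on an object; FORCE is the grip in N (left out, the last holds). Time passes only in rows, so rows that do not move let the fingers close. It gives the time, the measured TCP pose, the force and the opening at its end, in the units of the state.
- observe(): the state, without advancing time (a new reading comes with each control period).
- get_image(name): name is "side" or "top"; returns a dict with "frame" (420x560x3 uint8, red, green, blue), "fov_y" (degrees; the focal length in pixels is half the picture's height over the tangent of half this angle, whatever the lens; pixels are square), "cx", "cy" (the principal point, pixels), "k1" (the pictures are not rectified: a ray, as slopes to the right and down, at radius r is drawn at 1 + k1 r^2 times it, then the intrinsics apply), "world_to_cam" (4x4, takes a point from world to camera coordinates). Camera axes: x right, y up, looking along -z (the intrinsics and any distortion apply to the point x, -y, -z); pixel columns grow to the right and rows downward; lengths in m; the calibration is good to about 2 mm. A picture is of the moment at which its call begins. There is no depth.
- close_job(): hands the job in, once; it reports no verdict.
The state is a dict: "time_s": time; "q": joint angles; "qvel": joint speeds; "joint_efforts": joint torques, N m; "position": TCP position; "tool_rot": TCP orientation; "ft_force": force on the tool from outside, world axes, zero at the start; "wrist_torque": the same for the moment, N m; "grip_width": finger opening in m.
Only numpy, scipy, OpenCV 4.12 (cv2) and the standard library are available. Lean on these libraries where they do the work, as an engineer would, in place of code of your own. Each camera call takes 0.05 s, during which the arm holds its last target. There are 200 camera calls.

## Working session

There is one attempt and no reset: what is moved stays moved. The work goes in short steps, Python scripts to look and compute and a shell command to move; the robot and the scene stay as the last step left them, time stands still between calls to the robot, and variables do not carry over. Pictures are saved under pics/ and viewed, about 8 in all and at most 12, crops included, and the job is handed in when it is done.

```bash
mkdir -p pics; ls
cat > h.py <<'E'
from rig import *
import numpy as np, cv2
def snap(n,fn):
    d=get_image(n); cv2.imwrite('pics/'+fn,cv2.cvtColor(d['frame'],cv2.COLOR_RGB2BGR)); 
    np.save('pics/'+fn+'.npy',d,allow_pickle=True); return d
def load(fn): return np.load('pics/'+fn+'.npy',allow_pickle=True).item()
def K(d):
    f=d['frame'].shape[0]/2/np.tan(np.radians(d['fov_y']/2))
    return np.array([[f,0,d['cx']],[0,f,d['cy']],[0,0,1.]]),np.array([d['k1'],0,0,0,0.])
def ray(d,uv,z):
    k,c=K(d); p=cv2.undistortPoints(np.array(uv,float).reshape(-1,1,2),k,c).reshape(-1,2)
    T=np.array(d['world_to_cam']); R=T[:3,:3]; o=-R.T@T[:3,3]
    v=np.c_[p[:,0],-p[:,1],-np.ones(len(p))]@R
    return o+v*((z-o[2])/v[:,2])[:,None]
def proj(d,P):
    k,c=K(d);T=np.array(d['world_to_cam']);q=np.array(P,float).reshape(-1,3)@T[:3,:3].T+T[:3,3]
    return cv2.projectPoints(q*[1,-1,-1],np.zeros(3),np.zeros(3),k,c)[0].reshape(-1,2)
E
python3 - <<'E'
from h import *
for n in('top','side'):
    d=snap(n,n+'0.png'); T=np.array(d['world_to_cam']); print(n,d['fov_y'],d['k1'],(-T[:3,:3].T@T[:3,3]).round(3))
o=observe();print(o['time_s'],o['position'],np.round(o['tool_rot'],3).tolist(),o['grip_width'])
E
```

```text
pics
top 43.15289664363166 0.06798064129810363 [ 0.275 -0.005  1.402]
side 45.831847293261745 -0.13732080936480912 [-0.058 -1.167  0.802]
0.1 [0.21034837 0.50786692 0.20498706] [[0.383, 0.924, -0.001], [0.924, -0.383, -0.001], [-0.001, -0.0, -1.0]] 0.08547133941325437
```

View pics/top0.png

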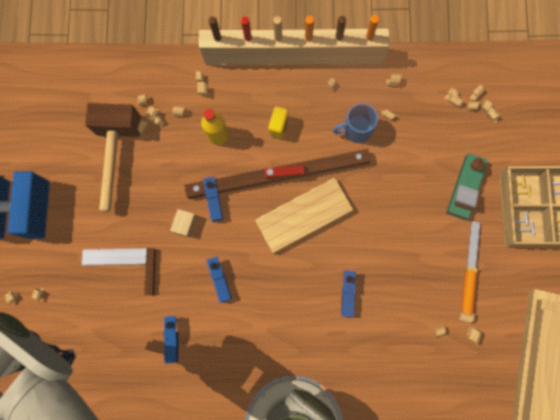

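View pics/side0.png

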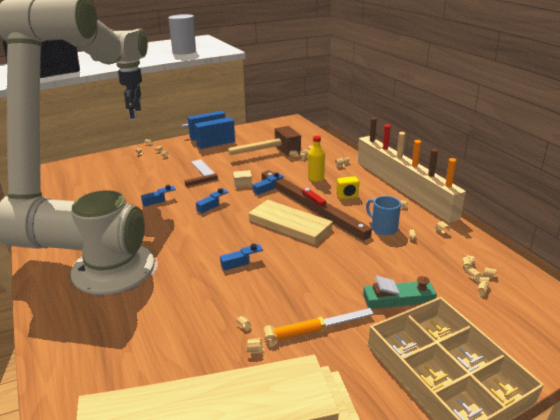

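The top view shows the panel around (305,215), the fence running from (187,190) to (370,157), the end stop at (213,199), and the red button from (267,173) to (304,170). Next I'll measure these.

Run:
```python
from h import *
d=load('top0.png'); im=d['frame']; hsv=cv2.cvtColor(im,cv2.COLOR_RGB2HSV)
def mask(lo,hi,box):
    m=cv2.inRange(hsv,np.array(lo),np.array(hi)); z=np.zeros_like(m); x0,y0,x1,y1=box; z[y0:y1,x0:x1]=m[y0:y1,x0:x1]
    c=max(cv2.findContours(z,0,1)[0],key=cv2.contourArea); return c
def rect(c,z,n):
    P=ray(d,c.reshape(-1,2),z)[:,:2].astype(np.float32)
    r=cv2.minAreaRect(P*1000); print(n,cv2.contourArea(c),np.round(r[0],1),np.round(r[1],1),round(r[2],1)); print(np.round(cv2.boxPoints(r)).tolist())
for p in[(305,215),(280,240),(230,181),(340,164),(285,171),(213,199),(255,200)]: print(p,hsv[p[1],p[0]])
rect(mask((12,60,150),(28,170,255),(245,170,365,260)),.028,'panel')
rect(mask((0,0,0),(20,255,110),(180,145,375,205)),.032,'fence')
m=cv2.inRange(hsv,np.array((0,190,150)),np.array((5,255,255)))
rect(mask((0,215,150),(5,255,255),(255,160,315,182)),.051,'button')
rect(mask((100,120,60),(125,255,255),(195,170,230,225)),.032,'stop')
c=cv2.resize(im[140:270,170:390],None,fx=3.6,fy=3.6,interpolation=cv2.INTER_CUBIC); cv2.imwrite('pics/crop0.png',c[:,:,::-1])
```

```text
(305, 215) [ 18 126 229]
(280, 240) [ 21 123 237]
(230, 181) [ 12 151 105]
(340, 164) [ 11 149 116]
(285, 171) [  3 207 171]
(213, 199) [107 145 134]
(255, 200) [ 13 161 170]
panel 9329.0 [531.3 -31.1] [237.4 316.6] 0.2
[[412.0, 127.0], [413.0, -190.0], [650.0, -189.0], [650.0, 128.0]]
fence 1456.5 [631.   -7.4] [ 72.1 423.8] 11.4
[[554.0, 193.0], [638.0, -222.0], [708.0, -208.0], [624.0, 207.0]]Traceback (most recent call last):
  File "<stdin>", line 13, in <module>
  File "<stdin>", line 5, in mask
ValueError: max() iterable argument is empty
```

```bash
cat > m.py <<'E'
from h import *
def mask(hsv,lo,hi,box):
    m=cv2.inRange(hsv,np.array(lo),np.array(hi)); z=np.zeros_like(m); x0,y0,x1,y1=box; z[y0:y1,x0:x1]=m[y0:y1,x0:x1]
    return max(cv2.findContours(z,0,1)[0],key=cv2.contourArea)
def rect(d,c,z,n):
    P=ray(d,c.reshape(-1,2),z)[:,:2].astype(np.float32)
    r=cv2.minAreaRect(P*1000); print(n,np.round(r[0],1),np.round(r[1],1),round(r[2],1)); print(np.round(cv2.boxPoints(r),1).tolist())
def meas(d,pb=(245,170,365,260)):
    hsv=cv2.cvtColor(d['frame'],cv2.COLOR_RGB2HSV)
    for n,lo,hi,b,z in[('panel',(14,60,190),(28,150,255),pb,.028),('fence',(0,0,0),(20,255,135),(180,145,375,205),.032),
      ('button',(0,180,130),(6,255,255),(235,155,325,230),.051),('stop',(98,100,60),(125,255,255),(195,170,230,225),.032)]:
        try: rect(d,mask(hsv,lo,hi,b),z,n)
        except ValueError: print(n,'none')
def crop(d,fn,x0=170,y0=140,x1=390,y1=270,s=3.6):
    cv2.imwrite('pics/'+fn,cv2.resize(d['frame'][y0:y1,x0:x1],None,fx=s,fy=s,interpolation=cv2.INTER_CUBIC)[:,:,::-1])
E
python3 - <<'E'
from m import *
d=load('top0.png'); meas(d); crop(d,'crop0.png')
E
```

```text
panel [530.8 -25.9] [100.7 241.5] 28.5
[[428.8999938964844, 56.20000076293945], [544.0999755859375, -156.0], [632.5999755859375, -108.0], [517.5, 104.19999694824219]]
fence [632.6  -9.2] [ 75.8 428.1] 11.4
[[553.2000122070312, 193.10000610351562], [637.7000122070312, -226.5], [712.0, -211.60000610351562], [627.5999755859375, 208.10000610351562]]
button [643.5  13. ] [22.8 81. ] 6.5
[[627.5999755859375, 52.0], [636.7999877929688, -28.5], [659.4000244140625, -25.899999618530273], [650.2999877929688, 54.5]]
stop [571.5 212.8] [113.7  28.9] 13.3
[[512.9000244140625, 213.8000030517578], [519.5, 185.6999969482422], [630.2000122070312, 211.8000030517578], [623.5999755859375, 239.89999389648438]]
```

View pics/crop0.png

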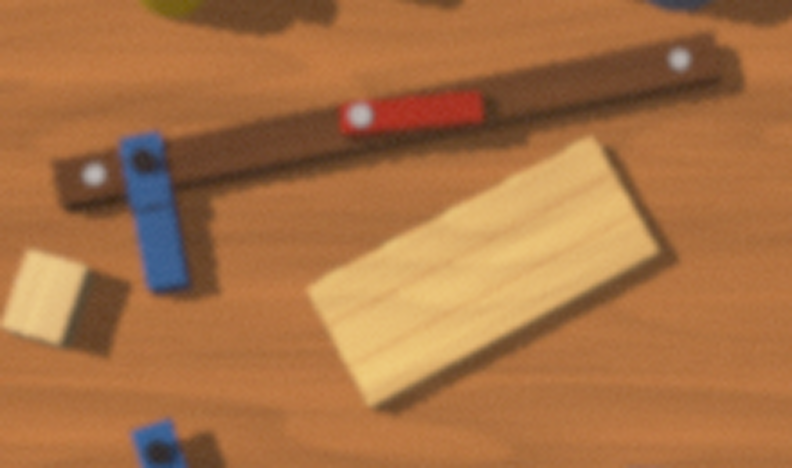

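Run:
```python
from h import *
d=load('top0.png')
R=lambda p,z:(ray(d,np.array(p)/3.6+[170,140],z)[:,:2]*1000).round(1)
for n,p,z in [('screws',[(94,174),(680,60)],.033),('far',[(54,160),(712,35)],.032),('near',[(70,205),(720,78)],.032),('near0',[(70,208),(720,82)],.0),('pivot',[(360,116)],.052),('butend',[(481,92),(486,123)],.051),('stop R top',[(168,204),(188,285)],.032),('stop L',[(132,208),(152,292)],.032),('stop plate',[(121,140),(160,133)],.048)]:
    P=R(p,z); print(n,P.tolist(), np.degrees(np.arctan2(P[-1][0]-P[0][0],-(P[-1][1]-P[0][1]))).round(1) if len(P)>1 else '')
```

```text
screws [[599.2, 256.5], [685.6, -175.6]] 11.3
far [[610.1, 286.5], [705.1, -199.8]] 11.1
near [[576.1, 273.5], [672.0, -204.9]] 11.3
near0 [[580.9, 279.9], [678.1, -209.5]] 11.2
pivot [[638.1, 60.2]] 
butend [[656.4, -28.0], [633.0, -31.6]] -81.3
stop R top [[576.9, 201.6], [516.5, 185.4]] -75.0
stop L [[573.9, 228.0], [511.3, 211.5]] -75.2
stop plate [[621.2, 234.8], [626.4, 206.5]] 10.4
```

```bash
python3 -m crank '[0,0,0.042,0.0162,-0.0392,0,100, 0,0,0.042,0.0162,-0.0392,0,100, 0,0,0.042,0.0162,-0.0392,0,100, 0,0,0.042,0.0162,-0.0392,0,100, 0,0,0.042,0.0162,-0.0392,0,100, 0,0,0.042,0.0162,-0.0392,0,100, 0,0,0.042,0.0162,-0.0392,0,100, 0,0,0.042,0.0162,-0.0392,0,100, 0,0,0.042,0.0162,-0.0392,0,100, 0,0,0.042,0.0162,-0.0392,0,100, 0,0,0.042,0.0162,-0.0392,0,100, 0,0,0.042,0.0162,-0.0392,0,100, 0,0,0.042,0.0162,-0.0392,0,100, 0,0,0.044,0.0162,-0.0392,0,100, 0,0,0,0,0,0,100, 0,0,0,0,0,-0.04,100, 0,0,0,0,0,-0.04,100, 0,0,0,0,0,-0.03,100, 0,0,0,0,0,0,100, 0,0,0,0,0,0,100]'
cat > s.py <<'E'
from h import *
a=np.radians(11.3);fx=np.array([np.cos(a),np.sin(a)]);fy=np.array([-np.sin(a),np.cos(a)]);O=np.array([620.9,56.8])
def st():
    o=observe();p=np.array(o['position'])*1000;R=np.array(o['tool_rot']);r=p[:2]-O;F=np.array(o['ft_force'])
    print('t',round(o['time_s'],2),'pos',p.round(1),'fence xy',(r@fx).round(1),(r@fy).round(1),'yaw',np.degrees(np.arctan2(R[1,0],R[0,0])).round(1),'zdir',R[:,2].round(3),'F fence',(F[:2]@fx).round(1),(F[:2]@fy).round(1),'Fz',F[2].round(1),'w',round(o['grip_width'],3))
if __name__=='__main__': st()
E
python3 s.py
```

```text
time_s: 2.1
position: [0.4375, -0.0405, 0.0962]
tool_rot: [[-0.196, 0.981, -0.0], [0.981, 0.196, 0.0], [0.0, -0.0, -1.0]]
ft_force: [0.2, 0.2, 0.5]
grip_width: 0.0856
t 2.1 pos [437.5 -40.5  96.2] fence xy -198.9 -59.5 yaw 101.3 zdir [-0.  0. -1.] F fence 0.2 0.1 Fz 0.5 w 0.086
```

```bash
python3 -m crank '[0,0,0,0,0,-0.03,100, 0,0,0,0,0,-0.03,100, 0,0,0,0,0,-0.016,100, 0,0,0,0,0,0,100, 0,0,0,0.0049,0.001,0,100, 0,0,0,0.0049,0.001,0,100, 0,0,0,0.0049,0.001,0,100, 0,0,0,0.0049,0.001,0,100, 0,0,0,0.0049,0.001,0,100, 0,0,0,0.0049,0.001,0,100, 0,0,0,0.0049,0.001,0,100, 0,0,0,0.0049,0.001,0,100, 0,0,0,0.0049,0.001,0,100, 0,0,0,0.0049,0.001,0,100, 0,0,0,0.0049,0.001,0,100, 0,0,0,0.0049,0.001,0,100]'
python3 s.py
python3 - <<'E'
from m import *
d=snap('top','top1.png'); meas(d); crop(d,'crop1.png')
E
```

```text
time_s: 3.7
position: [0.4965, -0.0286, 0.0195]
tool_rot: [[-0.196, 0.981, -0.0], [0.981, 0.196, 0.0], [0.0, -0.0, -1.0]]
ft_force: [0.7, -0.1, 0.2]
grip_width: 0.0857
t 3.7 pos [496.5 -28.6  19.5] fence xy -138.7 -59.4 yaw 101.3 zdir [-0.  0. -1.] F fence 0.7 -0.2 Fz 0.2 w 0.086
panel [ 575.7 -108.6] [100.1  55.8] 28.8
[[518.2999877929688, -108.30000305175781], [545.2999877929688, -157.10000610351562], [633.0, -108.9000015258789], [606.0999755859375, -60.0]]
fence [615.8 -12.4] [108.5 428.1] 11.1
[[521.5, 187.1999969482422], [603.7000122070312, -232.89999389648438], [710.2000122070312, -212.10000610351562], [628.0, 208.0]]
button [643.7  11.7] [22.7 78.2] 5.8
[[628.5, 49.5], [636.4000244140625, -28.299999237060547], [659.0, -26.0], [651.0, 51.79999923706055]]
stop [571.5 212.9] [113.5  28.9] 12.5
[[512.9000244140625, 214.8000030517578], [519.2000122070312, 186.5], [630.0, 211.10000610351562], [623.7999877929688, 239.3000030517578]]
```

View pics/crop1.png

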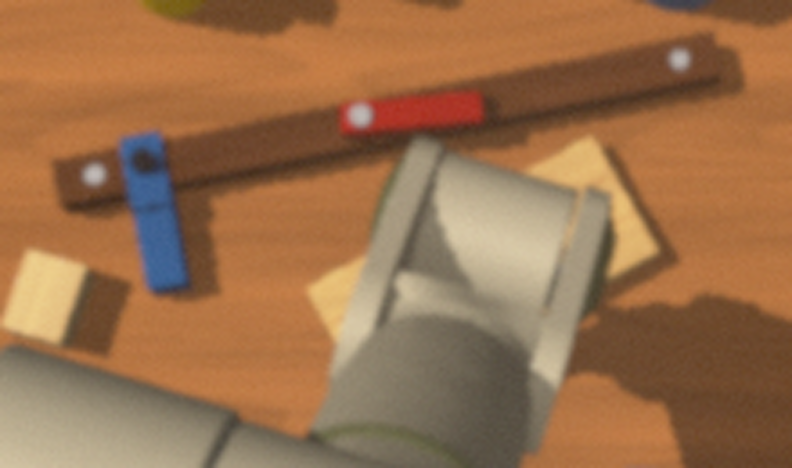

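The top view shows the panel unmoved, with its left end at (312,290) and right end at (658,250) in the crop, although the gripper is over it. I'll check the finger height from the side.

Run:
```python
from m import *
d=snap('side','side1.png'); crop(d,'crops1.png',180,120,400,280)
print(proj(d,[[.4965,-.0286,.0195],[.4965,-.0286,.0055]]))
```

```text
[[279.65385374 221.2888127 ]
 [279.72414864 225.24717015]]
```

View pics/crops1.png

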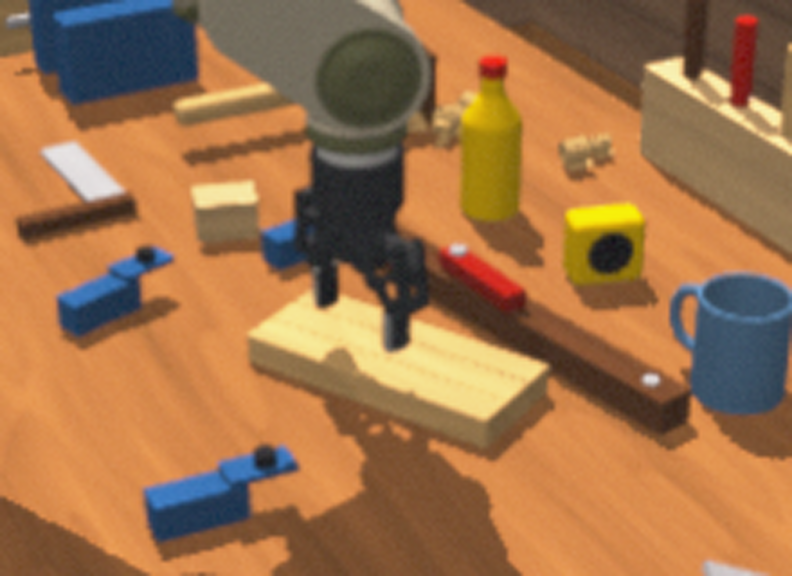

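The fingertips are passing above the panel: the right tip is at crop (395,347), over the panel's top. I'll work out the actual tip height.

Run:
```python
from h import *
d=load('side1.png')
for nm,s,c in(('right',-1,(395,349)),('left',1,(325,306))):
    xy=np.array([.4965,-.0286])+s*.05*np.array([-.196,.981]); uv=np.array(c)/3.6+[180,120]
    print(nm,uv,[(z,proj(d,[[*xy,z]])[0].round(1).tolist()) for z in(.01,.02,.03,.04)])
```

```text
right [289.72222222 216.94444444] [(0.01, [290.1, 231.0]), (0.02, [290.1, 228.1]), (0.03, [290.1, 225.2]), (0.04, [290.1, 222.3])]
left [270.27777778 205.        ] [(0.01, [269.7, 217.3]), (0.02, [269.6, 214.5]), (0.03, [269.6, 211.7]), (0.04, [269.5, 208.9])]
```

```bash
python3 - <<'E'
from h import *
d=load('side1.png')
print('panel corners', (proj(d,[[.5441,-.156,.028],[.4289,.0562,.028],[.6326,-.108,.028]])-[180,120])*3.6)
d=load('side0.png'); print(proj(d,[[.2103,.5079,z] for z in(.19,.2,.21,.22,.23,.24)]))
o=observe();print(o['q'],o['position'])
import rig;print([n for n in dir(rig) if n[0]!='_'])
E
python3 - <<'E'
import cv2;im=cv2.imread('pics/side0.png')[20:140,90:190];cv2.imwrite('pics/c2.png',cv2.resize(im,None,fx=5,fy=5,interpolation=2))
E
```

```text
panel corners [[485.32621535 415.97431011]
 [243.29559999 329.37442549]
 [549.24061324 359.93440419]]
[[137.53270409 128.52347062]
 [137.12251674 125.84600657]
 [136.71146387 123.15544282]
 [136.29956329 120.45175872]
 [135.88683342 117.73493531]
 [135.47329339 115.00495542]]
[-1.69613476e+01  2.96788006e+01  9.74667653e+01  1.23791155e-03
  5.28251908e+01 -1.18274603e+02] [ 0.49675855 -0.02865939  0.01951094]
['MotionError', 'close_job', 'get_image', 'observe']
```

View pics/c2.png

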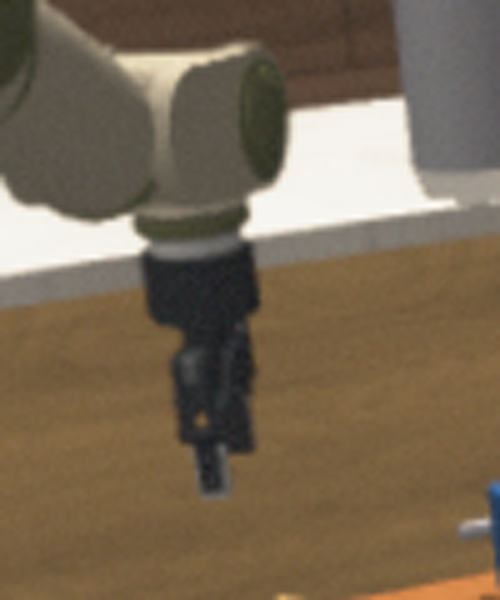

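Calibration holds on the panel corners, but the real fingertips sit about 36 mm higher than the reported TCP implies. I'll back off, go lower in stages and recheck against the camera and the force reading.

```bash
python3 -m crank '[0,0,0,-0.0314,-0.0062,0,100, 0,0,0,-0.0314,-0.0062,0,100, 0,0,0,0,0,0,100, 0,0,0,0,0,-0.01,100, 0,0,0,0,0,-0.01,100, 0,0,0,0,0,-0.006,100, 0,0,0,0,0,0,100, 0,0,0,0,0,0,100]'
python3 s.py
python3 - <<'E'
from m import *
d=snap('side','side2.png'); crop(d,'crops2.png',200,120,340,240,5)
o=observe();p=np.array(o['position'])
for s in(-1,1):
    xy=p[:2]+s*.05*np.array([-.196,.981]); print([(z,((proj(d,[[*xy,z]])[0]-[200,120])*5).round().tolist()) for z in(.0,.01,.02,.03,.04)])
E
```

```text
time_s: 4.6
position: [0.4335, -0.041, -0.0068]
tool_rot: [[-0.196, 0.981, -0.0], [0.981, 0.196, 0.0], [0.0, -0.0, -1.0]]
ft_force: [-0.3, -0.8, 0.1]
grip_width: 0.0853
t 4.6 pos [433.5 -41.   -6.8] fence xy -202.9 -59.2 yaw 101.3 zdir [-0.  0. -1.] F fence -0.5 -0.8 Fz 0.1 w 0.085
[(0.0, [364.0, 608.0]), (0.01, [363.0, 593.0]), (0.02, [363.0, 579.0]), (0.03, [363.0, 564.0]), (0.04, [362.0, 549.0])]
[(0.0, [264.0, 535.0]), (0.01, [263.0, 521.0]), (0.02, [263.0, 507.0]), (0.03, [262.0, 493.0]), (0.04, [261.0, 479.0])]
```

View pics/crops2.png

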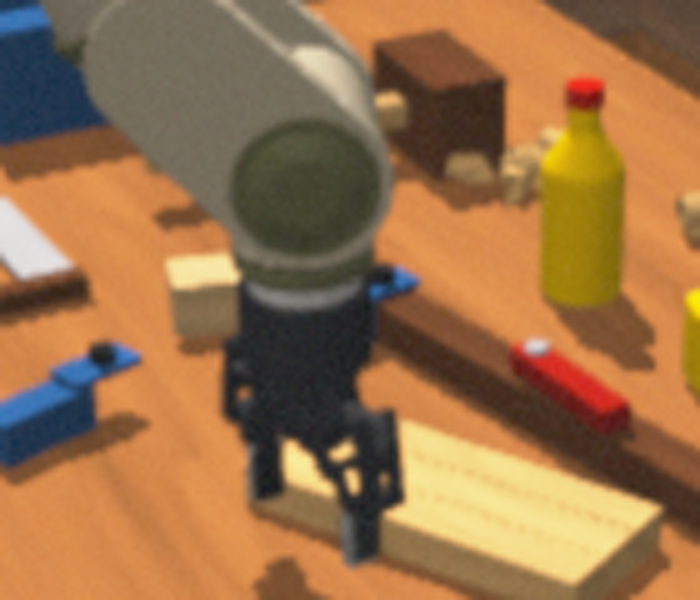

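The tips are now at crop (363,562) and (265,500), so about 28 mm above the bench. I'll lower another 18 mm and push.

```bash
python3 -m crank '[0,0,0,0,0,-0.01,100, 0,0,0,0,0,-0.008,100, 0,0,0,0,0,0,100, 0,0,0,0.0049,0.001,0,100, 0,0,0,0.0049,0.001,0,100, 0,0,0,0.0049,0.001,0,100, 0,0,0,0.0049,0.001,0,100, 0,0,0,0.0049,0.001,0,100, 0,0,0,0.0049,0.001,0,100]'
python3 s.py
python3 -m crank '[0,0,0,0.0049,0.001,0,100, 0,0,0,0.0049,0.001,0,100, 0,0,0,0.0049,0.001,0,100, 0,0,0,0.0049,0.001,0,100, 0,0,0,0.0049,0.001,0,100, 0,0,0,0.0049,0.001,0,100]'
python3 s.py
python3 - <<'E'
from m import *
d=snap('top','top2.png'); meas(d); crop(d,'crop2.png')
E
```

```text
time_s: 5.55
position: [0.4628, -0.0349, -0.0245]
tool_rot: [[-0.196, 0.981, -0.001], [0.981, 0.196, 0.0], [0.0, -0.001, -1.0]]
ft_force: [-2.1, 0.0, 0.7]
grip_width: 0.0854
t 5.55 pos [462.8 -34.9 -24.5] fence xy -173.0 -58.9 yaw 101.3 zdir [-0.001  0.    -1.   ] F fence -2.0 0.4 Fz 0.7 w 0.085
time_s: 6.15
position: [0.4925, -0.029, -0.0245]
tool_rot: [[-0.196, 0.981, -0.0], [0.981, 0.196, -0.0], [-0.0, -0.0, -1.0]]
ft_force: [-1.2, 0.9, 1.0]
grip_width: 0.0852
t 6.15 pos [492.5 -29.  -24.5] fence xy -142.7 -59.0 yaw 101.3 zdir [-0. -0. -1.] F fence -1.0 1.1 Fz 1.0 w 0.085
panel [580.3 -80.6] [ 98.9 135.1] 17.0
[[513.2999877929688, -30.5], [552.7999877929688, -159.6999969482422], [647.2999877929688, -130.8000030517578], [607.9000244140625, -1.600000023841858]]
fence [631.8  -9.3] [ 75.7 427. ] 11.1
[[553.4000244140625, 192.89999389648438], [635.9000244140625, -226.0], [710.2000122070312, -211.39999389648438], [627.7000122070312, 207.5]]
button [643.3  14.6] [22.6 83.5] 6.1
[[627.5999755859375, 54.900001525878906], [636.5, -28.100000381469727], [659.0, -25.700000762939453], [650.0999755859375, 57.29999923706055]]
stop [571.8 212.9] [113.1  28.9] 13.3
[[513.5, 214.0], [520.0999755859375, 185.89999389648438], [630.2000122070312, 211.8000030517578], [623.5999755859375, 239.89999389648438]]
```

View pics/crop2.png

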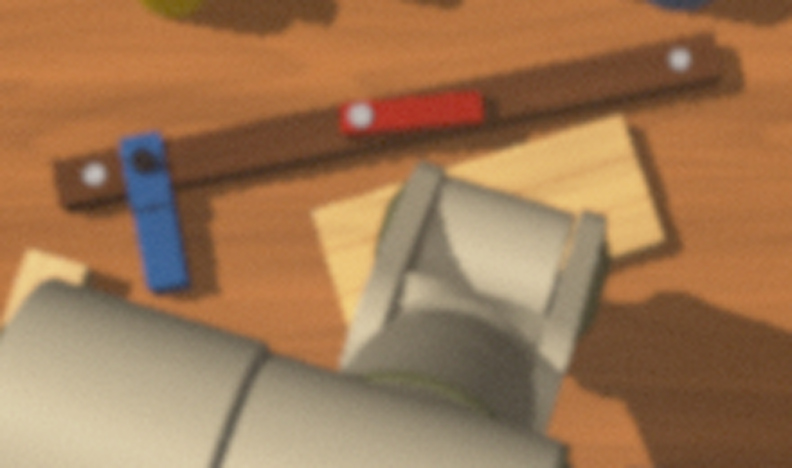

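The panel has turned to about 17° and its far right corner is roughly 11 mm off the fence. I'll continue gently.

```bash
python3 -m crank '[0,0,0,0.0049,0.001,0,100, 0,0,0,0.0049,0.001,0,100, 0,0,0,0.0049,0.001,0,100, 0,0,0,0.0049,0.001,0,100, 0,0,0,0.002,0.0004,0,100, 0,0,0,0.002,0.0004,0,100, 0,0,0,0,0,0,100]' | grep ft_; python3 s.py
python3 -m crank '[0,0,0,0.001,0.0002,0,100, 0,0,0,0.001,0.0002,0,100, 0,0,0,0.001,0.0002,0,100, 0,0,0,0.001,0.0002,0,100]' | grep ft_; python3 s.py
python3 -m crank '[0,0,0,0.001,0.0002,0,100, 0,0,0,0.001,0.0002,0,100]' | grep ft_; python3 s.py
```

```text
ft_force: [-0.4, -0.1, 0.7]
t 6.9 pos [516.1 -24.3 -24.5] fence xy -118.7 -59.0 yaw 101.3 zdir [ 0.001 -0.    -1.   ] F fence -0.4 0.0 Fz 0.7 w 0.086
ft_force: [-2.7, -0.8, 0.3]
t 7.3 pos [519.7 -23.5 -24.5] fence xy -115.0 -58.9 yaw 101.3 zdir [-0. -0. -1.] F fence -2.8 -0.2 Fz 0.3 w 0.085
ft_force: [-2.4, -0.6, 1.2]
t 7.5 pos [521.8 -23.1 -24.5] fence xy -112.9 -58.9 yaw 101.3 zdir [-0. -0. -1.] F fence -2.4 -0.1 Fz 1.2 w 0.085
```

```bash
python3 -m crank '[0,0,0,0.001,0.0002,0,100, 0,0,0,0.001,0.0002,0,100]' | grep ft_; python3 s.py
python3 -m crank '[0,0,0,0.001,0.0002,0,100]' | grep ft_; 
python3 -m crank '[0,0,0,0.001,0.0002,0,100]' | grep ft_; python3 s.py;python3 - <<'E'
from m import *
d=snap('top','top3.png'); meas(d)
E
```

```text
ft_force: [-2.6, -1.1, 1.1]
t 7.7 pos [523.8 -22.7 -24.5] fence xy -110.8 -58.9 yaw 101.3 zdir [-0. -0. -1.] F fence -2.8 -0.6 Fz 1.1 w 0.085
ft_force: [-2.7, -0.2, 1.0]
ft_force: [-7.6, -2.9, 5.0]
t 7.9 pos [525.3 -22.4 -24.5] fence xy -109.2 -58.9 yaw 101.3 zdir [-0.001 -0.    -1.   ] F fence -8.0 -1.4 Fz 5.0 w 0.085
panel [602.1 -94.3] [ 96.7 112.5] 10.0
[[544.7999877929688, -47.20000076293945], [564.2000122070312, -158.0], [659.5, -141.3000030517578], [640.0, -30.5]]
fence [630.7 -88.3] [255.3 147.3] 90.0
[[557.0, -215.89999389648438], [704.2999877929688, -215.89999389648438], [704.4000244140625, 39.400001525878906], [557.0999755859375, 39.400001525878906]]
button [644.   11.8] [21.3 77.6] 4.6
[[630.2000122070312, 49.70000076293945], [636.5, -27.700000762939453], [657.7999877929688, -26.0], [651.5, 51.400001525878906]]
stop [571.2 212.7] [114.3  28.9] 13.3
[[512.2999877929688, 213.6999969482422], [518.9000244140625, 185.60000610351562], [630.2000122070312, 211.8000030517578], [623.5999755859375, 239.89999389648438]]
```

Fence contact gives 8 N with the panel near 10–11° and the TCP at fence x −109. Next I'll go round to the right end, turned 90° with the fingers nearly shut.

```bash
python3 -m crank '[0,0,0,-0.0098,-0.002,0,100, 0,0,0,0,0,0.035,60, 0,0,0,0,0,0.035,30, 0,0,-0.1428,0.009,-0.015,0,30, 0,0,-0.1428,0.009,-0.015,0,30, 0,0,-0.1428,0.009,-0.015,0,30, 0,0,-0.1428,0.009,-0.015,0,30, 0,0,-0.1428,0.009,-0.015,0,30, 0,0,-0.1428,0.009,-0.015,0,30, 0,0,-0.1428,0.009,-0.015,0,30, 0,0,-0.1428,0.009,-0.015,0,30, 0,0,-0.1428,0.009,-0.015,0,30, 0,0,-0.1428,0.009,-0.015,0,30, 0,0,-0.1428,0.009,-0.015,0,30, 0,0,0,0,0,0,30, 0,0,0,0,0,0,30]'
python3 s.py
python3 - <<'E'
from m import *
d=snap('top','top4.png'); meas(d)
d=snap('side','side4.png'); crop(d,'crops4.png',240,130,400,280,4.5)
E
```

```text
time_s: 9.55
position: [0.6145, -0.189, 0.0452]
tool_rot: [[0.98, 0.199, -0.0], [0.199, -0.98, 0.0], [-0.0, -0.0, -1.0]]
ft_force: [-0.3, 0.4, -0.6]
grip_width: 0.0258
t 9.55 pos [ 614.5 -189.    45.2] fence xy -54.5 -239.8 yaw 11.5 zdir [-0.  0. -1.] F fence -0.2 0.5 Fz -0.6 w 0.026
panel [588.4 -28.1] [ 98.1 226.1] 11.3
[[518.2000122070312, 73.19999694824219], [562.4000244140625, -148.5], [658.5999755859375, -129.3000030517578], [614.4000244140625, 92.4000015258789]]
fence [609.5  25.8] [105.7 350. ] 10.9
[[524.5, 187.60000610351562], [590.7000122070312, -156.10000610351562], [694.4000244140625, -136.10000610351562], [628.2999877929688, 207.60000610351562]]
button [643.8  11.8] [22.1 77.8] 5.3
[[629.2000122070312, 49.599998474121094], [636.4000244140625, -27.899999618530273], [658.4000244140625, -25.899999618530273], [651.2000122070312, 51.599998474121094]]
stop [571.9 212.9] [113.3  28.9] 13.3
[[513.5, 214.0], [520.0999755859375, 185.89999389648438], [630.4000244140625, 211.8000030517578], [623.7999877929688, 239.89999389648438]]
```

View pics/crops4.png

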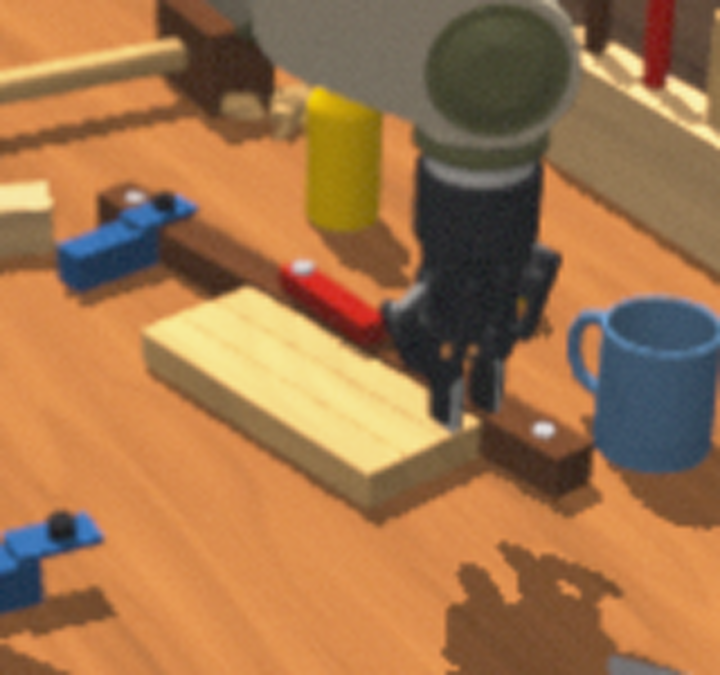

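The panel lies flush on the fence with its left end about 111 mm short of the stop, and the gripper is over its right end at crop (460,420). I'll lower and push along the fence.

```bash
python3 -m crank '[0,0,0,-0.0078,-0.0016,-0.025,30, 0,0,0,0,0,-0.02,30, 0,0,0,0,0,-0.013,30, 0,0,0,0,0,0,30, 0,0,0,-0.0012,0.0059,0,30, 0,0,0,-0.0012,0.0059,0,30, 0,0,0,-0.0012,0.0059,0,30, 0,0,0,-0.0012,0.0059,0,30, 0,0,0,-0.0012,0.0059,0,30, 0,0,0,-0.0012,0.0059,0,30]' | grep ft_; python3 s.py
python3 -m crank '[0,0,0,-0.0012,0.0059,0,30, 0,0,0,-0.0012,0.0059,0,30, 0,0,0,-0.0012,0.0059,0,30, 0,0,0,-0.0012,0.0059,0,30, 0,0,0,-0.0012,0.0059,0,30, 0,0,0,-0.0012,0.0059,0,30]' | grep ft_; python3 s.py
python3 - <<'E'
from m import *
d=snap('top','top5.png'); meas(d)
E
```

```text
ft_force: [0.5, -3.2, 1.7]
t 10.65 pos [ 600.2 -155.5  -12. ] fence xy -61.9 -204.1 yaw 11.3 zdir [ 0.001 -0.001 -1.   ] F fence -0.1 -3.2 Fz 1.7 w 0.025
ft_force: [1.0, -2.7, 2.7]
t 11.25 pos [ 592.7 -119.6  -12.4] fence xy -62.2 -167.5 yaw 11.3 zdir [ 0. -0. -1.] F fence 0.5 -2.8 Fz 2.7 w 0.025
panel [577.6  26.1] [ 97.3 195. ] 10.0
[[512.7000122070312, 113.5999984741211], [546.5999755859375, -78.4000015258789], [642.4000244140625, -61.5], [608.5, 130.5]]
fence [612.8  57.6] [103.7 289.5] 14.5
[[526.4000244140625, 184.8000030517578], [598.7000122070312, -95.5999984741211], [699.2000122070312, -69.5999984741211], [626.9000244140625, 210.6999969482422]]
button [643.5  11.8] [22.1 77.8] 5.3
[[628.9000244140625, 49.5], [636.0999755859375, -27.899999618530273], [658.0999755859375, -25.899999618530273], [650.9000244140625, 51.599998474121094]]
stop [599.6 219. ] [56.  28.1] 10.2
[[569.5, 227.8000030517578], [574.5, 200.1999969482422], [629.5999755859375, 210.10000610351562], [624.5999755859375, 237.6999969482422]]
```

```bash
python3 -m crank '[0,0,0,-0.0012,0.0059,0,30, 0,0,0,-0.0012,0.0059,0,30, 0,0,0,-0.0012,0.0059,0,30, 0,0,0,-0.0012,0.0059,0,30, 0,0,0,-0.0012,0.0059,0,30, 0,0,0,-0.0012,0.0059,0,30, 0,0,0,-0.0012,0.0059,0,30, 0,0,0,-0.0012,0.0059,0,30, 0,0,0,-0.0006,0.0029,0,30, 0,0,0,0,0,0,30]' | grep ft_; python3 s.py
python3 - <<'E'
from m import *
d=snap('top','top6.png'); meas(d); crop(d,'crop6.png')
E
```

```text
ft_force: [-0.4, 0.1, 0.1]
t 12.3 pos [582.2 -69.3 -12.6] fence xy -62.7 -116.0 yaw 11.3 zdir [-0.001  0.001 -1.   ] F fence -0.4 0.1 Fz 0.1 w 0.026
panel [572.8  61.8] [105.  130.5] 1.0
[[519.2000122070312, 126.0999984741211], [521.4000244140625, -4.300000190734863], [626.4000244140625, -2.5], [624.0999755859375, 127.9000015258789]]
fence [602.5 144.1] [ 74.2 280.2] 11.3
[[538.5999755859375, 274.20001220703125], [593.5999755859375, -0.6000000238418579], [666.4000244140625, 14.0], [611.4000244140625, 288.79998779296875]]
button [641.7  28.8] [42.1 21.7] 89.9
[[630.7999877929688, 7.800000190734863], [652.5, 7.699999809265137], [652.5999755859375, 49.79999923706055], [630.9000244140625, 49.900001525878906]]
stop [597.6 218.7] [59.9 28.1] 10.7
[[565.5999755859375, 227.0], [570.7999877929688, 199.3000030517578], [629.5999755859375, 210.39999389648438], [624.4000244140625, 238.10000610351562]]
```

View pics/crop6.png

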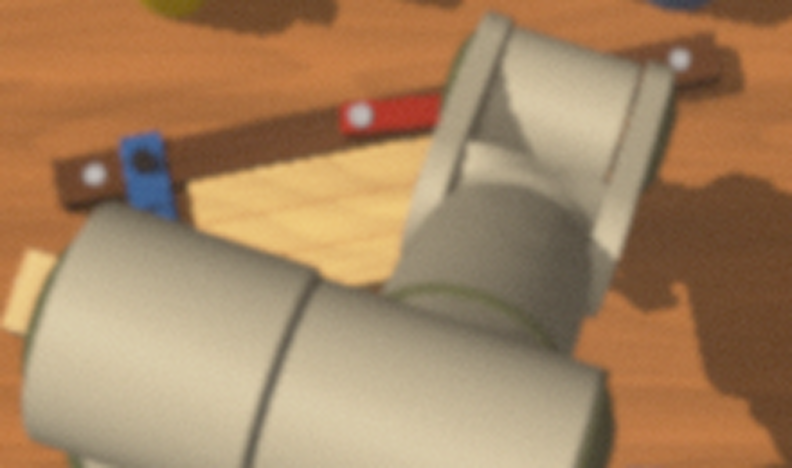

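The panel's left end is at crop (188,185) and the stop face is at about 172, so some 12–18 mm remain. I'll continue in small steps on force.

```bash
python3 -m crank '[0,0,0,-0.0004,0.002,0,30, 0,0,0,-0.0004,0.002,0,30, 0,0,0,-0.0004,0.002,0,30, 0,0,0,-0.0004,0.002,0,30]' | grep ft_; python3 s.py
for i in 1 2 3 4 ; do :; done
python3 -m crank '[0,0,0,-0.0004,0.002,0,30, 0,0,0,-0.0004,0.002,0,30]' | grep ft_
python3 -m crank '[0,0,0,-0.0003,0.0013,0,30, 0,0,0,-0.0003,0.0013,0,30]' | grep ft_; python3 s.py
```

```text
ft_force: [0.7, -1.6, -1.2]
t 12.75 pos [580.8 -61.9 -12.6] fence xy -62.6 -108.6 yaw 11.3 zdir [-0.  0. -1.] F fence 0.4 -1.7 Fz -1.2 w 0.026
ft_force: [1.0, -1.9, -0.9]
ft_force: [1.0, -8.1, -1.6]
t 13.15 pos [579.8 -55.9 -12.4] fence xy -62.3 -102.4 yaw 11.3 zdir [ 0.001 -0.001 -1.   ] F fence -0.6 -8.1 Fz -1.6 w 0.026
```

Contact came at y −102.4, as predicted, at 8 N. I'll firm up, retract, then re-square on the long edge.

```bash
python3 -m crank '[0,0,0,-0.0001,0.0007,0,30, 0,0,0,0,0,0,30]' | grep ft_; python3 s.py
python3 -m crank '[0,0,0,0.0039,-0.0196,0,30, 0,0,0,0,-0.01,0.03,30, 0,0,0,0,0,0.03,30, 0,0,0,0,0,0.02,30, 0,0,0,-0.04,-0.02,0,30,0,0,0,-0.04,-0.02,0,30, 0,0,0,-0.04,0,0,30, 0,0,0,0,0,0,30]' | grep ft_; python3 s.py
python3 - <<'E'
from m import *
d=snap('top','top7.png'); meas(d,(180,150,365,260)); crop(d,'crop7.png')
E
```

```text
ft_force: [1.1, -7.2, -2.5]
t 13.35 pos [580.  -55.9 -12.3] fence xy -62.2 -102.5 yaw 11.3 zdir [ 0.001 -0.002 -1.   ] F fence -0.3 -7.3 Fz -2.5 w 0.026
ft_force: [-0.0, 0.6, 0.3]
t 14.15 pos [ 458.8 -123.3   67.4] fence xy -194.3 -144.8 yaw 11.2 zdir [-0.004  0.002 -1.   ] F fence 0.1 0.6 Fz 0.3 w 0.026
panel [567.4  75.4] [ 98.2 240.1] 11.5
[[495.29998779296875, 183.1999969482422], [543.2999877929688, -52.099998474121094], [639.5, -32.5], [591.5999755859375, 202.8000030517578]]
fence [609.4 -13.6] [122.  428.5] 11.2
[[507.8999938964844, 184.6999969482422], [591.2999877929688, -235.60000610351562], [710.9000244140625, -211.8000030517578], [627.5, 208.5]]
button [643.4  12.2] [22.7 78.8] 5.8
[[628.0999755859375, 50.29999923706055], [636.0999755859375, -28.100000381469727], [658.7000122070312, -25.799999237060547], [650.7000122070312, 52.599998474121094]]
stop [571.4 213.5] [113.3  27.7] 10.9
[[513.0999755859375, 216.39999389648438], [518.4000244140625, 189.10000610351562], [629.7000122070312, 210.60000610351562], [624.4000244140625, 237.8000030517578]]
```

View pics/crop7.png

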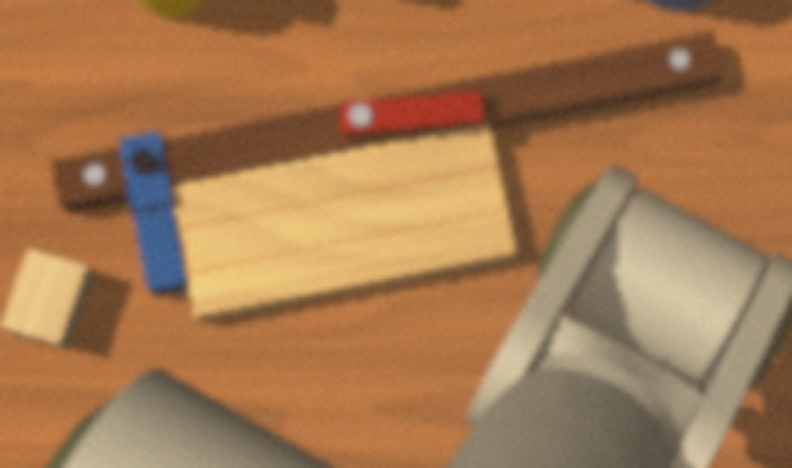

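The panel lies against the fence and stop, with its left end at crop (180–190, 190–300) on the blue face. Next is the final two-finger squaring push on the long edge.

```bash
python3 -m crank '[0,0,0.143,0.002,0.0152,0,60, 0,0,0.143,0.002,0.0152,0,100, 0,0,0.143,0.002,0.0152,0,100, 0,0,0.143,0.002,0.0152,0,100, 0,0,0.143,0.002,0.0152,0,100, 0,0,0.143,0.002,0.0152,0,100, 0,0,0.143,0.002,0.0152,0,100, 0,0,0.143,0.002,0.0152,0,100, 0,0,0.143,0.002,0.0152,0,100, 0,0,0.143,0.002,0.0152,0,100, 0,0,0.143,0.002,0.0152,0,100, 0,0,0,0,0,-0.04,100, 0,0,0,0,0,-0.03,100, 0,0,0,0,0,-0.021,100, 0,0,0,0,0,0,100]' | grep ft_; python3 s.py
```

```text
ft_force: [-0.3, -0.7, 0.4]
t 15.7 pos [484.9  43.5 -25.5] fence xy -136.0 13.6 yaw 101.5 zdir [-0.004  0.001 -1.   ] F fence -0.5 -0.6 Fz 0.4 w 0.086
```

```bash
python3 -m crank '[0,0,-0.003,0.0049,0.001,0,100, 0,0,0,0.0049,0.001,0,100, 0,0,0,0.0049,0.001,0,100, 0,0,0,0.0049,0.001,0,100, 0,0,0,0.002,0.0004,0,100, 0,0,0,0.001,0.0002,0,100, 0,0,0,0.001,0.0002,0,100, 0,0,0,0,0,0,100]' | grep ft_; python3 s.py
python3 -m crank '[0,0,0,0.001,0.0002,0,100, 0,0,0,0.001,0.0002,0,100, 0,0,0,0,0,0,100]' | grep ft_; python3 s.py
python3 -m crank '[0,0,0,0.001,0.0002,0,100, 0,0,0,0,0,0,100]' | grep ft_; python3 s.py
```

```text
ft_force: [-0.5, -0.2, 0.8]
t 16.5 pos [508.9  47.7 -23.5] fence xy -111.6 13.0 yaw 101.2 zdir [-0. -0. -1.] F fence -0.5 -0.1 Fz 0.8 w 0.085
ft_force: [-0.0, -0.7, -0.5]
t 16.8 pos [510.9  48.1 -23.5] fence xy -109.6 13.0 yaw 101.3 zdir [-0.  0. -1.] F fence -0.2 -0.6 Fz -0.5 w 0.086
ft_force: [-5.1, -2.2, 2.9]
t 17.0 pos [511.1  48.2 -23.6] fence xy -109.4 13.1 yaw 101.3 zdir [-0.002 -0.    -1.   ] F fence -5.5 -1.1 Fz 2.9 w 0.085
```

```bash
python3 -m crank '[0,0,0,0.001,0.0002,0,100, 0,0,0,0,0,0,100]' | grep ft_; python3 s.py
python3 -m crank '[0,0,0,-0.006,-0.0012,0,100, 0,0,0,-0.007,-0.0014,0,100, 0,0,0,0,0,0.04,100, 0,0,0,0,0,0.04,50, 0,0,0,0,0,0.033,0, 0,0,0,0.0389,-0.0096,0,0, 0,0,0,0.0389,-0.0096,0,0, 0,0,0,0.0389,-0.0096,0,0, 0,0,0,0.0389,-0.0096,0,0, 0,0,0,0.0389,-0.0096,0,0, 0,0,0,0,0,0,0, 0,0,0,0,0,0,0, 0,0,0,0,0,-0.035,0,0,0,0,0,0,-0.028,0, 0,0,0,0,0,0,0]' | grep ft_; python3 s.py
python3 - <<'E'
from m import *
d=snap('top','top8.png')
d=snap('side','side8.png'); crop(d,'crops8.png',260,130,400,260,5)
o=observe();p=np.array(o['position'])
print([(z,((proj(d,[[p[0],p[1],z]])[0]-[260,130])*5).round().tolist()) for z in(.0,.02,.03,.04,.05,.06)])
E
```

```text
ft_force: [-7.6, -3.2, 4.7]
t 17.2 pos [511.1  48.3 -23.7] fence xy -109.4 13.2 yaw 101.3 zdir [-0.004 -0.    -1.   ] F fence -8.1 -1.7 Fz 4.7 w 0.085
ft_force: [0.0, -0.4, -0.3]
t 18.7 pos [691.2  -1.3  22.9] fence xy 57.5 -70.8 yaw 101.3 zdir [-0.008  0.001 -1.   ] F fence -0.0 -0.4 Fz -0.3 w -0.0
[(0.0, [356.0, 387.0]), (0.02, [357.0, 360.0]), (0.03, [357.0, 346.0]), (0.04, [358.0, 332.0]), (0.05, [358.0, 319.0]), (0.06, [359.0, 305.0])]
```

View pics/crops8.png

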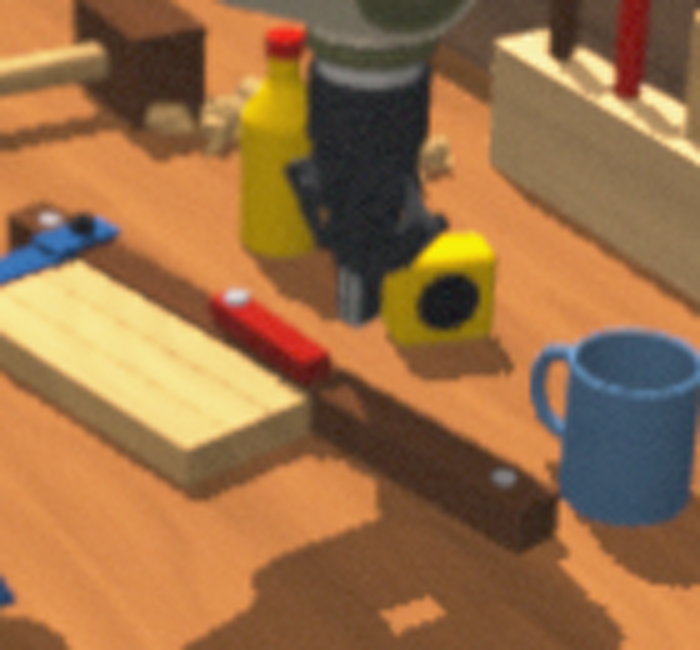

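The shut tip is at crop (358,322), about 47 mm high. I'll lower 6 mm to put it beside the button (33–51 mm), above the fence, then sweep the first half of the arc.

```bash
python3 -m crank '[0,0,0,0,0,-0.006,0, 0,0,0,0,0,0,0, 0,0,0,-0.0075,-0.0037,0,0, 0,0,0,-0.0074,-0.0036,0,0, 0,0,0,-0.0073,-0.0032,0,0, 0,0,0,-0.0072,-0.0031,0,0, 0,0,0,-0.0077,-0.0016,0,0, 0,0,0,-0.0077,-0.0016,0,0, 0,0,0,-0.0079,-0.0001,0,0, 0,0,0,-0.0078,-0.0001,0,0, 0,0,0,-0.0078,0.0015,0,0, 0,0,0,-0.0077,0.0015,0,0, 0,0,0,0,0,0,0]' | grep ft_; python3 s.py
python3 - <<'E'
from m import *
d=snap('top','top9.png'); meas(d,(180,150,365,260))
E
```

```text
ft_force: [-1.0, 0.4, -0.4]
t 20.1 pos [617.3 -15.7  20.6] fence xy -17.7 -70.4 yaw 101.3 zdir [-0.001  0.    -1.   ] F fence -0.9 0.6 Fz -0.4 w -0.0
panel [558.9 126.4] [ 99.5 133.3] 14.1
[[494.3999938964844, 178.89999389648438], [526.7999877929688, 49.70000076293945], [623.2999877929688, 73.9000015258789], [590.9000244140625, 203.10000610351562]]
fence [ 590.8 -142.7] [142.6  67.6] 90.0
[[557.0, -213.89999389648438], [624.5999755859375, -214.0], [624.7000122070312, -71.4000015258789], [557.0999755859375, -71.30000305175781]]
button none
stop [575.  214.2] [105.9  27.7] 10.9
[[520.4000244140625, 217.8000030517578], [525.7000122070312, 190.5], [629.7000122070312, 210.60000610351562], [624.4000244140625, 237.8000030517578]]
```

```bash
python3 -m crank '[0,0,0,-0.0073,0.0031,-0.002,0, 0,0,0,-0.0072,0.003,-0.001,0, 0,0,0,-0.0066,0.0044,0,0, 0,0,0,-0.0065,0.0043,0,0, 0,0,0,-0.0055,0.0057,0,0, 0,0,0,-0.0055,0.0056,0,0, 0,0,0,-0.0023,0.0032,0,0, 0,0,0,0,0,0,0]' | grep ft_; python3 s.py
python3 -m crank '[0,0,0,-0.0012,0.0026,0,0, 0,0,0,-0.0006,0.0017,0,0, 0,0,0,0,0,0,0]' | grep ft_; python3 s.py
python3 - <<'E'
from m import *
d=snap('side','side10.png'); crop(d,'crops10.png',220,130,380,250,5)
E
```

```text
ft_force: [2.0, 2.3, 4.5]
t 20.95 pos [577.3  14.   17.9] fence xy -51.1 -33.4 yaw 101.3 zdir [ 0.001  0.    -1.   ] F fence 2.4 1.9 Fz 4.5 w -0.0
ft_force: [1.7, 1.8, 5.1]
t 21.25 pos [575.5  17.9  17.8] fence xy -52.1 -29.3 yaw 101.3 zdir [ 0. -0. -1.] F fence 2.0 1.4 Fz 5.1 w 0.0
```

No pictures left to view, and Fz +5 N needs explaining, so I'll measure numerically where the red bar is and whether the panel moved.

```bash
cat > b.py <<'E'
from m import *
from s import *
def red(d):
    hsv=cv2.cvtColor(d['frame'],cv2.COLOR_RGB2HSV); m=cv2.inRange(hsv,np.array((0,170,90)),np.array((7,255,255)))
    return m
def bar(d,n):
    m=red(d); pv=O+17.5*fx
    b=proj(d,[[*pv/1000,.051]])[0]; y,x=np.nonzero(m); k=np.hypot(x-b[0],y-b[1])<60; x,y=x[k],y[k]
    if len(x)<5: print(n,'no red');return
    P=ray(d,np.c_[x,y],.051)[:,:2]*1000-O; Q=np.c_[P@fx,P@fy]; print(n,len(x),'fence x',Q[:,0].min().round(),Q[:,0].max().round(),'y',Q[:,1].min().round(),Q[:,1].max().round())
    far=Q[np.argsort(-np.hypot(Q[:,0]-17.5,Q[:,1]))[:8]].mean(0); print('far end',far.round(1),'theta~',np.arctan2(17.5-far[0],-far[1]).round(2))
E
python3 - <<'E'
from b import *
for f in('side8.png','side10.png','top9.png'): bar(load(f),f)
d=snap('top','top10.png');bar(d,'top10');meas(d,(180,150,365,260));st()
# tip: dark lowest pixels under tool in side10
d=load('side10.png');g=d['frame'].max(2)
p=proj(d,[[.5755,.0179,z] for z in(.03,.04,.05,.06)]);print(p.round(1).tolist());u=int(round(p[1,0]))
for v in range(int(p[3,1])-8,int(p[0,1])+8,1): print(v,[d['frame'][v,u+k].tolist() for k in(-4,0,4)])
E
```

```text
side8.png 214 fence x -20.0 355.0 y -105.0 330.0
far end [349.8 320.4] theta~ -2.34
side10.png 97 fence x -87.0 354.0 y -36.0 327.0
far end [348.1 314.8] theta~ -2.33
top9.png no red
top10 no red
panel [553.  144.6] [100.7  95.1] 9.4
[[495.5, 183.3000030517578], [511.1000061035156, 89.4000015258789], [610.4000244140625, 105.9000015258789], [594.7999877929688, 199.8000030517578]]
fence [ 630.7 -126.5] [178.9 147.3] 90.0
[[557.0, -215.89999389648438], [704.2999877929688, -215.89999389648438], [704.4000244140625, -37.0], [557.0999755859375, -37.0]]
button none
stop [571.4 213.5] [113.3  27.7] 10.9
[[513.0999755859375, 216.39999389648438], [518.4000244140625, 189.10000610351562], [629.7000122070312, 210.60000610351562], [624.4000244140625, 237.8000030517578]]
t 21.35 pos [575.5  17.8  17.8] fence xy -52.1 -29.3 yaw 101.3 zdir [ 0. -0. -1.] F fence 1.9 0.5 Fz 6.2 w 0.0
[[295.6, 205.2], [295.6, 202.5], [295.6, 199.6], [295.6, 196.8]]
188 [[36, 39, 42], [36, 39, 41], [37, 38, 39]]
189 [[34, 39, 38], [35, 35, 37], [35, 36, 40]]
190 [[54, 51, 48], [34, 36, 44], [40, 41, 41]]
191 [[91, 82, 68]
[... 403 characters left out ...]
], [81, 55, 44]]
200 [[101, 79, 76], [44, 46, 47], [105, 84, 59]]
201 [[95, 78, 76], [55, 57, 57], [133, 106, 73]]
202 [[92, 65, 59], [86, 81, 75], [151, 120, 81]]
203 [[111, 68, 50], [127, 107, 83], [156, 122, 77]]
204 [[149, 109, 70], [154, 121, 81], [209, 159, 99]]
205 [[168, 129, 83], [173, 136, 87], [240, 203, 124]]
206 [[161, 125, 78], [219, 172, 107], [244, 219, 135]]
207 [[157, 119, 76], [213, 167, 106], [241, 208, 128]]
208 [[173, 134, 86], [173, 136, 87], [218, 169, 107]]
209 [[227, 184, 115], [163, 126, 82], [180, 140, 90]]
210 [[218, 173, 108], [157, 122, 76], [165, 129, 81]]
211 [[169, 133, 83], [159, 124, 79], [161, 126, 80]]
212 [[160, 127, 80], [160, 127, 82], [160, 124, 79]]
```

Run:
```python
from b import *
for f in('side8.png','side10.png'):
    d=load(f);m=cv2.inRange(cv2.cvtColor(d['frame'],cv2.COLOR_RGB2HSV),np.array((0,150,60)),np.array((7,255,255)))
    n,l,s,c=cv2.connectedComponentsWithStats(m)
    for i in range(1,n):
        if s[i,4]>4 and 230<c[i][0]<360 and 140<c[i][1]<240: print(f,s[i],c[i].round(1),(lambda q:np.c_[q@fx,q@fy].round())(ray(d,[c[i]],.042)[:,:2]*1000-O))
d=load('side10.png')
W=lambda x,y,z:[*((O+x*fx+y*fy)/1000),z]
for th in(1.2,1.4,1.571):
    u=np.array([-np.sin(th),-np.cos(th)]);n=np.array([np.cos(th),-np.sin(th)])
    print(th,'corner tip near/far z33,51',[proj(d,[W(*(np.array([17.5,0])+r*u+w*n),z)])[0].round(1).tolist() for r,w,z in((90,12,.033),(90,12,.051),(90,-12,.051),(0,12,.051))])
m=cv2.inRange(cv2.cvtColor(d['frame'],cv2.COLOR_RGB2HSV),np.array((0,150,60)),np.array((7,255,255)))
for r in m[180:215,265:325]: print(''.join('#' if v else '.' for v in r))
```

```text
side8.png [302 189  24  18 198] [314.1 197.6] [[ 10. -45.]]
side10.png [300 189  12  10  65] [305.4 193.7] [[ 6. -8.]]
side10.png [286 196   6   9  39] [288.7 200. ] [[-61.  -6.]]
1.2 corner tip near/far z33,51 [[296.1, 207.2], [296.1, 202.2], [289.4, 200.3], [309.9, 190.1]]
1.4 corner tip near/far z33,51 [[290.9, 205.9], [290.9, 200.8], [285.1, 198.3], [309.5, 190.4]]
1.571 corner tip near/far z33,51 [[287.1, 204.3], [287.0, 199.3], [282.2, 196.4], [309.0, 190.6]]
............................................................
............................................................
............................................................
............................................................
............................................................
............................................................
............................................................
............................................................
............................................................
.............................................#..............
....................
[... 804 characters left out ...]
.............................
........................#...................................
............................................................
............................................................
............................................................
............................................................
............................................................
............................................................
............................................................
............................................................
............................................................
............................................................
```

The mask puts the bar at about 1.42 rad. Accounting for the finger's near edge, the tip is about 31 mm above the reported z, so it has been riding on the button's top, which explains Fz. I'll lift off, step back clear of the bar, lower and push its side face.

```bash
python3 -m crank '[0,0,0,0,0,0.025,0, 0,0,0,0.003,-0.015,0,0, 0,0,0,0.0023,-0.0125,0,0, 0,0,0,0,0,0,0, 0,0,0,0,0,-0.02,0, 0,0,0,0,0,-0.014,0, 0,0,0,0,0,0,0]' | grep ft_; python3 s.py
python3 - <<'E'
from b import *
d=snap('side','side11.png')
m=cv2.inRange(cv2.cvtColor(d['frame'],cv2.COLOR_RGB2HSV),np.array((0,150,60)),np.array((7,255,255)))
g=d['frame'].max(2)
for r,q in zip(m[183:225,265:325],g[183:225,265:325]): print(''.join('#' if v else ('k' if w<70 else '.') for v,w in zip(r,q)))
p=np.array(observe()['position'])
for z in(.03,.035,.04,.045): print(z,[(proj(d,[[*(p[:2]+(sx*fx+sy*fy)/1000),z]])[0]-[265,183]).round(1).tolist() for sx in(-11,11) for sy in(-15,15)])
E
```

```text
ft_force: [-0.3, -0.4, -0.8]
t 22.05 pos [579.2  -9.7   6. ] fence xy -54.0 -57.1 yaw 101.2 zdir [-0.006  0.001 -1.   ] F fence -0.3 -0.4 Fz -0.8 w 0.0
.......................kkkkkkkkkkkkkkkkkkkkkkkk.............
........................kkkkkkkkkkkkkkkkkkkkkk..............
........................kkkkkkkkkkkkkkkkkkkkkk..............
.........................kkkkkkkkkkkkkkkkkkkk...............
.........................kkkkkkkkkkkkkkkkkkkkk..............
..........................kkkkkkkkkkkkkkkkkkkk..............
..........................kkkkkkkkkkkkkkkkkkkkkk..kkk.......
...........................kkkkkkkkkkkkkkkkkkkkkk.kk........
............................kkkkkkkkkkkkkkkkkkkkkkkk........
............................kkkkkkkkkkkkkkkkkkkkkkk.........
.............................kkkkkkkkkkkkkkkkkkkkk..........
............................##.kkkkkkkkkkkkkkkkkk...........
...........................####kkkkkkkkkkkkkkkkk............
.........................######.kkkkkkkkkkkkkkkk............
.......................########.kkkkkkkkkkkkkkk.............
.....................##########.k
[... 1163 characters left out ...]
.......................
............................................................
............................................................
............................................................
............................................................
............................................................
............................................................
............................................................
0.03 [[36.6, 29.0], [30.3, 25.1], [42.1, 26.6], [35.8, 22.9]]
0.035 [[36.6, 27.5], [30.3, 23.7], [42.1, 25.2], [35.8, 21.5]]
0.04 [[36.6, 26.1], [30.3, 22.3], [42.1, 23.8], [35.8, 20.1]]
0.045 [[36.6, 24.7], [30.3, 20.9], [42.1, 22.4], [35.8, 18.7]]
```

The bar is at about 1.42 rad with the tip now roughly 40 mm high, beside it and free. I'll push its side face to the hard stop.

```bash
python3 -m crank '[0,0,0,-0.0006,0.0029,0,0, 0,0,0,-0.0006,0.0029,0,0, 0,0,0,-0.0006,0.0029,0,0, 0,0,0,-0.0006,0.0029,0,0, 0,0,0,-0.0006,0.0029,0,0, 0,0,0,-0.0006,0.0029,0,0, 0,0,0,-0.0006,0.0029,0,0, 0,0,0,-0.0006,0.0029,0,0, 0,0,0,0,0,0,0]' | grep ft_; python3 s.py
python3 -m crank '[0,0,0,-0.0004,0.002,0,0, 0,0,0,-0.0004,0.002,0,0, 0,0,0,0,0,0,0]' | grep ft_; python3 s.py
python3 -m crank '[0,0,0,-0.0002,0.001,0,0, 0,0,0,-0.0002,0.001,0,0, 0,0,0,0,0,0,0]' | grep ft_; python3 s.py
```

```text
ft_force: [0.3, 0.3, -0.1]
t 23.0 pos [576.1  13.6   8.5] fence xy -52.4 -33.6 yaw 101.3 zdir [-0.  0. -1.] F fence 0.3 0.2 Fz -0.1 w 0.0
ft_force: [0.3, -0.6, -0.1]
t 23.3 pos [575.3  17.3   8.5] fence xy -52.4 -29.8 yaw 101.3 zdir [-0. -0. -1.] F fence 0.2 -0.7 Fz -0.1 w -0.0
ft_force: [-0.3, -0.8, 0.1]
t 23.6 pos [575.   19.3   8.5] fence xy -52.4 -27.8 yaw 101.3 zdir [-0. -0. -1.] F fence -0.4 -0.7 Fz 0.1 w 0.0
```

Pushing with −0.7 N (the joint friction), so contact is made. I'll go on until the hard stop.

```bash
R='1'; python3 -m crank '[0,0,0,-0.0002,0.001,0,0, 0,0,0,-0.0002,0.001,0,0, 0,0,0,0,0,0,0]' | grep ft_; python3 s.py
python3 -m crank '[0,0,0,-0.0002,0.001,0,0, 0,0,0,0,0,0,0]' | grep ft_
python3 -m crank '[0,0,0,-0.0002,0.001,0,0, 0,0,0,0,0,0,0]' | grep ft_; python3 s.py
```

```text
ft_force: [0.1, -0.8, 0.0]
t 23.9 pos [574.6  21.3   8.5] fence xy -52.4 -25.7 yaw 101.3 zdir [-0.  0. -1.] F fence -0.0 -0.8 Fz 0.0 w -0.0
ft_force: [0.3, -0.6, -0.4]
ft_force: [-0.7, -3.4, -1.0]
t 24.3 pos [574.3  22.8   8.5] fence xy -52.3 -24.2 yaw 101.3 zdir [ 0.    -0.001 -1.   ] F fence -1.4 -3.1 Fz -1.0 w 0.0
```

Force rises at y −24.2, as predicted for the hard stop. One more millimetre, then back away in −y, lift and retreat to view everything.

```bash
python3 -m crank '[0,0,0,-0.0002,0.001,0,0, 0,0,0,0,0,0,0]' | grep ft_; python3 s.py
python3 -m crank '[0,0,0,0.002,-0.01,0,0, 0,0,0,0.004,-0.02,0,0, 0,0,0,0,0,0.03,0, 0,0,0,0,0,0.04,0, 0,0,0,0,0,0.04,0, 0,0,0,-0.03,-0.03,0.02,0, 0,0,0,-0.03,-0.03,0,0, 0,0,0,-0.03,-0.03,0,0, 0,0,0,-0.03,-0.03,0,0, 0,0,0,-0.03,-0.03,0,0, 0,0,0,-0.03,-0.03,0,0, 0,0,0,0,-0.03,0,0, 0,0,0,0,0,0,0]' | grep ft_; python3 s.py
python3 - <<'E'
from b import *
d=snap('top','top12.png'); meas(d,(180,150,365,260))
hsv=cv2.cvtColor(d['frame'],cv2.COLOR_RGB2HSV)
m=hsv[150:250,180:340]
for r in m[::2]: print(''.join('R' if h<7 and s>170 and v>90 else 'B' if 98<=h<=125 and s>100 else 'P' if 14<=h<=28 and v>190 else 'k' if v<125 else '.' for h,s,v in r))
# bystander shift: compare with the first picture
e=load('top0.png'); df=(np.abs(d['frame'].astype(int)-e['frame']).max(2)>40).astype(np.uint8)
n,l,s,c=cv2.connectedComponentsWithStats(cv2.morphologyEx(df,cv2.MORPH_OPEN,np.ones((3,3),np.uint8)))
print([(s[i].tolist()) for i in range(1,n) if s[i,4]>20])
E
```

```text
ft_force: [-0.7, -8.8, -0.4]
t 24.5 pos [574.3  23.    8.6] fence xy -52.3 -24.0 yaw 101.3 zdir [ 0.    -0.002 -1.   ] F fence -2.4 -8.5 Fz -0.4 w 0.0
ft_force: [-0.1, 0.2, -0.3]
t 25.8 pos [ 399.8 -218.9  138.8] fence xy -270.8 -227.0 yaw 101.0 zdir [ 0.002 -0.001 -1.   ] F fence -0.0 0.2 Fz -0.3 w 0.0
panel [567.7  75.2] [ 97.7 239.7] 11.5
[[495.8999938964844, 182.89999389648438], [543.7999877929688, -52.0], [639.5, -32.5], [591.7000122070312, 202.3000030517578]]
fence [624.4 -89.8] [122.5 273.5] 11.4
[[537.2999877929688, 32.099998474121094], [591.5, -235.89999389648438], [711.5, -211.6999969482422], [657.2999877929688, 56.400001525878906]]
button [591.2  52.1] [78.5 21.1] 10.1
[[550.7000122070312, 55.599998474121094], [554.4000244140625, 34.79999923706055], [631.7000122070312, 48.599998474121094], [628.0, 69.4000015258789]]
stop [571.6 213.9] [112.8  28.1] 10.2
[[513.5999755859375, 217.6999969482422], [518.5999755859375, 190.10000610351562], [629.5999755859375, 210.10000610351562], [624.5999755859375, 237.6999969482422]]
............................................................
[... 7544 characters left out ...]
...........................................................................................................................
................................................................................................................................................................
................................................................................................................................................................
[[274, 166, 29, 10, 209], [280, 174, 28, 28, 536], [218, 177, 68, 50, 2087], [230, 179, 121, 72, 2837], [182, 207, 348, 213, 40688], [277, 209, 81, 45, 388], [0, 312, 98, 108, 6523], [146, 340, 30, 23, 374], [187, 345, 6, 7, 32], [362, 405, 16, 15, 124]]
```

The checks agree:
- **Panel:** it is flush with the fence, within about 0.7 mm over its length. Its left end is at fence y 148.3, against a stop face at about 148–149.
- **Button:** its tip is in line with the pivot, so it sits at its stop.
- **Bystanders:** the only picture changes are the job itself and the arm with its shadow.

The arm is clear, so I'm handing in.

```bash
python3 -c "
from rig import *
print(close_job())"
```

```text
the job is handed in; nothing more can be done
None
```

The panel is against the fence and tight to the blue end stop, the red turn-button lies square across it, and I handed the job in at about 26 s with the arm clear.

**What I did:**
- I pushed the panel onto the fence with both open fingers, then pushed it along the fence by its right end until the force rose to 8 N at the stop.
- I squared it on the fence again at 8 N.
- I turned the button to its hard stop, finishing with a push of 8.5 N.

**Last checks (final top view, measured from colour masks):**
- **Fence:** the long edge lies within about 0.7 mm of it over the whole length. The panel reads 11.5° and the fence 11.3°.
- **End stop:** the left end is at fence y 148.3 mm. I read the stop face at 148–150 mm, so any gap is within the camera's error.
- **Button:** the tip is 2 mm from the line square to the fence through the pivot. The mask angle disagreed by about 1° (10.1° against 11.3°), which I put down to shading.
- **Other things on the bench:** I compared the first and last pictures and saw no change that looked like a moved object. The small changes near one spare blue stop looked like the arm's shadow.

**What went wrong on the way:**
- **Finger height:** the fingertips sat 30–40 mm higher than the reported tool position implied. My first pass went over the panel without touching it.
- **Button sweep:** the first sweep dragged the button round from on top, pressing about 6 N, to roughly 1.42 rad. I lowered the finger and finished by pushing its side.
- **Picture limit:** I had viewed 12 pictures before the end, so the final checks are numerical only.

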